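# Nest the yellow angle into the base angle

### The job

Dry-fit the bracket for bolting: take the yellow angle (the loose one as long as the blue base angle screwed to the plywood board) and nest it in the blue angle, its flat leg lying on the blue flat leg, its upright leg pushed back fully against the blue upright leg, and its ends flush with the blue ends. Leave the short black angle alone, and let go when the fit is right.

Things in the scene. Friction and masses are not known exactly. Their poses are not given: they have to be found in the camera images.
- yellow_angle: Loose yellow-painted angle, 110 mm long, about 0.22 kg, walls 8 mm thick, standing on its flat leg (45 mm wide); upright leg 75 mm tall over all. Origin: middle of the outer heel edge, at the underside. x points from toe to heel: flat leg x = -45..0 mm, upright leg x = -8..0; y along the length (-55..55); z up. Best pinched across the upright leg near its top.
- yellow_grip (a point): Point inside the yellow angle's upright leg, mid-length, mid-thickness (x = -4 mm), 62 mm above its underside (13 mm below the top edge). Axes as body yellow_angle.
- black_angle: Loose black (dark steel) angle section, only 65 mm long, otherwise the same section (45 mm flat leg, 75 mm tall, 8 mm walls). Not needed: leave it where it is. Origin and axes as for the yellow one.
- assembly_board: Fixed plywood board 130 x 150 mm (x, y), 18 mm thick; origin at the centre of its underside. Screwed on it: the blue base angle, 110 mm long (y = -55..55 mm), walls 8 mm; flat leg x = -35..45 mm, top at z = 26; upright leg x = 37..45 mm, top at z = 48. Two screw heads (9 mm wide, 3 mm high) on the flat leg at x = -27 mm, y = +-38. Equipment between board and loose angles is below 0.25 m.
- base_corner (a point): Middle of the blue base angle's inside corner: top of its flat leg, inner face of its upright leg, mid-length; 26 mm above the bench. x points from the flat leg's toe into the upright leg, y along the length, z up. When fully nested the yellow angle's origin lies here, with the same axes.

How it is judged:
By the outcome, as a careful person would: the job done as asked, in the order asked, and still so for the second after the job is handed in, with the robot touching nothing.
It also fails if it takes over 48 s, if anything falls off the work surface, if the arm or the gripper's body presses on something with over 40 N, if the wrist force passes 120 N, or if a joint passes its speed limit or range.

### The arm

A 6-joint arm with a two-finger parallel gripper is mounted at the origin on a cart in front of the work surface, level with it; the furniture and walls round the work are solid. World frame = base frame: x ahead of the robot, y to its left, z up, the work surface at z = 0. Lengths are in m, angles in rad, forces in N, time in s.
With the tool pointing down it reaches from about 0.2 to 0.875 m from the base axis. Payload 3.4 kg.
Tool frame: the origin (TCP) lies between the finger pads; the fingertips stand 14 mm ahead of it and the grasp point (between the pads) lies 5 mm behind it; z points along the fingers, y is the line along which they close (so a half turn about z gives the same grasp; the last joint's range is limited). The gripper opens to 94 mm and grips with 3 to 60 N. Pads are 16 mm wide; open, the fingers measure 119 mm over their backs; the gripper's body (75 mm by 177 mm) begins 78 mm behind the grasp point.
Start: joints at [-1.323, 0.276, 1.505, -0, 1.361, -0.121], TCP at [0.207, -0.536, 0.219] pointing down, gripper open.
Joint ranges: [-2.89, 2.89], [-0.75, 2.08], [0.22, 2.7], [-1.18, 4.32], [0.11, 2.71], [-2.7, 2.7]. Speed limits (rad/s): [2.57, 2.57, 3.14, 3.14, 3.14, 3.14].

### API

Orientations are given as [roll, pitch, yaw] about the fixed x, y, z axes, in that order (R = Rz(yaw) Ry(pitch) Rx(roll)).
In Python, from rig import env, imaging, ticket gives the robot as it stands.
- The arm moves only by the tool play_rows, never from a script. Its argument "steps" is a list of rows, each a list of 5 numbers: the shift along the tool's x, y, z normalised to -1 to 1, where 1 is 300 mm, then the turn about the tool's z normalised to -1 to 1, where 1 is pi/2 rad, then the opening, from 0 (shut) to 1 (fully open). In form: [[x, y, z, twist, jaw], ...]. A call has exactly 5 rows; each row is the pose to reach, as a shift and turn from the pose commanded when the call began, along the tool's axes at that moment; what a row does not reach only later rows make up. A row lasts 1/8 s, in which the tool goes at most 62.5 mm and 10.7 degrees, less where a joint would pass 70% of its speed; a pose out of reach is approached as far as the arm can. A call with a number of a shift or a turn outside -1 to 1 is refused whole. A call with a gripper value outside its range is refused whole. The fingers move at their own pace and stop on an object; "squeeze" is the grip in N (left out, the last holds). Time passes only in rows, so rows that repeat a pose let the fingers close, or fill a call up. It gives the time, the measured TCP pose, the force, the opening and the grip force at its end, in the units of the state.
- env.observe(): the state, without advancing time (a new reading comes with each control period).
- imaging.grab_frame(name): name is "scene" or "side" or "wrist"; returns the picture (420x560x3 uint8, red, green, blue); there is no depth.
- imaging.camera_params(name): a dict with "fx", "fy", "cx", "cy" (pixels), "R" (3x3) and "t" (3): a world point X has camera coordinates R X + t. Camera axes: x right, y down, z forward; pixel columns grow to the right and rows downward; lengths in m; the calibration is good to about 2 mm. A picture is of the moment at which its call begins: read the wrist's pose just before it. camera_params takes no time and is no camera call; for the wrist camera it gives the pose at the moment of the call.
- ticket.hand_in(): hands the job in; it is judged then, once.
The state is a dict: "t": time; "q": joint angles; "joint_velocities": joint speeds; "effort": joint torques, N m; "tcp_pos": TCP position; "tcp_rot": TCP orientation; "force": force on the tool from outside, world axes, zero at the start; "moment": the same for the moment, N m; "finger_gap": opening from 0.0 (shut) to 1.0 (fully open); "grip_force": force on a finger pad.
Only numpy, scipy, OpenCV 4.12 (cv2) and the standard library are available. Lean on these libraries where they do the work, as an engineer would, in place of code of your own. Each camera call takes 0.05 s, during which the arm holds its last target. There are 200 camera calls.

## Working session

There is one attempt and no reset: what is moved stays moved. The work goes in short steps, Python scripts to look and compute and a tool call to move; the robot and the scene stay as the last step left them, time stands still between calls to the robot, and variables do not carry over. Pictures are saved under pics/ and viewed, at most 10 in all, crops included, and the job is handed in when it is done.

Besides the shell and the picture viewer there is one more tool, called by a JSON object that holds its "name" and its "arguments". play_rows: Moves the arm, as the interface text tells. Its arguments: {"type":"object","properties":{"steps":{"type":"array"},"squeeze":{"type":"number"}},"required":["steps"]}

```bash
mkdir -p pics; ls
python3 - <<'E'
from rig import env, imaging
import cv2, numpy as np
print(env.observe())
ims=[]
for n in ("scene","side","wrist"):
    im=imaging.grab_frame(n); cv2.imwrite(f"pics/{n}0.png",im[:,:,::-1]); p=imaging.camera_params(n)
    print(n,{k:np.round(v,4).tolist() for k,v in p.items()})
E
```

```text
pics
{'t': 0.0, 'q': array([-1.32301289e+00,  2.76545581e-01,  1.50608102e+00, -9.71021200e-06,
        1.36066388e+00, -1.20985643e-01]), 'joint_velocities': array([-1.05445681e-03,  4.56902245e-04,  9.92494200e-07, -2.37699537e-03,
       -8.33730784e-04,  1.72668763e-05]), 'effort': array([ 2.28979543e-04, -4.04578257e+01, -2.37227476e+01,  7.01941783e-02,
        3.45753785e-02, -1.29194718e-04]), 'tcp_pos': array([ 0.20714113, -0.53584193,  0.21865364]), 'tcp_rot': array([-3.13990609e+00, -1.95488197e-04,  3.68770944e-01]), 'force': array([-0.36331397,  0.07594047,  1.50362994]), 'moment': array([0.00809931, 0.07614626, 0.01877732]), 'grip_force': 0.0, 'finger_gap': 1.0003982983200994}
scene {'fx': 406.8984, 'fy': 406.8984, 'cx': 276.5226, 'cy': 207.5907, 'R': [[-0.6674, -0.7447, -0.0], [-0.5574, 0.4996, -0.6631], [0.4938, -0.4426, -0.7485]], 't': [0.2993, 0.3263, 0.966]}
side {'fx': 385.5944, 'fy': 385.5944, 'cx': 266.4515, 'cy': 204.0923, 'R': [[0.998, 0.0575, 0.0272], [0.0474, -0.3888, -0.9201], [-0.0423, 0.9195, -0.3907]], 't': [-0.5006, 0.033, 0.9867]}
wrist {'fx': 350.4423, 'fy': 350.4423, 'cx': 278.4172, 'cy': 204.9687, 'R': [[0.3602, -0.9329, -0.0004], [-0.9062, -0.3501, 0.2371], [-0.2213, -0.085, -0.9715]], 't': [-0.5745, -0.024, 0.3884]}
```

View pics/scene0.png

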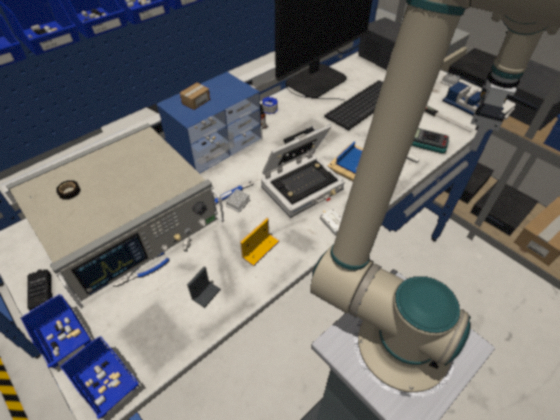

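View pics/side0.png

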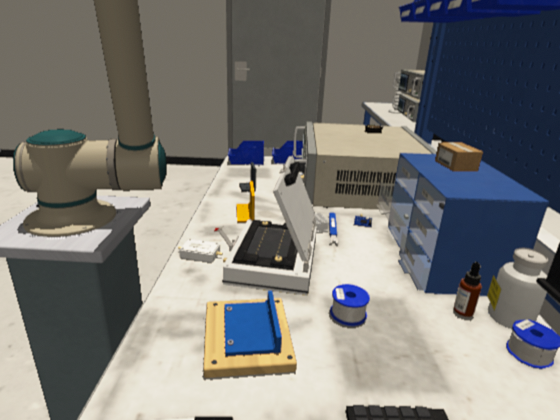

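The scene view shows the yellow angle at about (258,242), the black one at about (204,287), and the board partly behind the arm at about (350,160). The side view shows the board clearly at about (250,335), with the blue upright on its right edge, and the yellow angle at about (247,207).

```bash
cat > h.py <<'E'
import numpy as np, cv2
from rig import env, imaging
def ray(n,uv,z,p=None):
    p=p or imaging.camera_params(n); R=np.array(p["R"]);t=np.array(p["t"])
    uv=np.atleast_2d(uv).astype(float)
    d=np.c_[(uv[:,0]-p["cx"])/p["fx"],(uv[:,1]-p["cy"])/p["fy"],np.ones(len(uv))]@R
    C=-R.T@t
    return C+d*((z-C[2])/d[:,2])[:,None]
def proj(n,X,p=None):
    p=p or imaging.camera_params(n); c=np.atleast_2d(X)@np.array(p["R"]).T+p["t"]
    return np.c_[c[:,0]/c[:,2]*p["fx"]+p["cx"],c[:,1]/c[:,2]*p["fy"]+p["cy"]]
E
python3 - <<'E'
import cv2,numpy as np
s=cv2.imread("pics/side0.png");c=cv2.imread("pics/scene0.png")
a=cv2.resize(s[280:385,190:310],None,fx=5,fy=5,interpolation=cv2.INTER_CUBIC)  # 600x525
b=cv2.resize(c[215:270,232:287],None,fx=7,fy=7,interpolation=cv2.INTER_CUBIC)
cv2.imwrite("pics/c1.png",a);
d=cv2.resize(s[170:225,220:275],None,fx=7,fy=7,interpolation=cv2.INTER_CUBIC)
cv2.imwrite("pics/c2.png",np.hstack([b,d]))
E
```

```text
(no output)
```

View pics/c1.png

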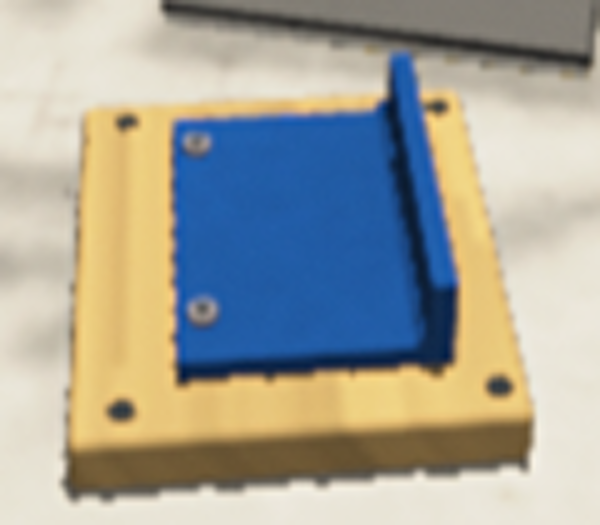

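View pics/c2.png

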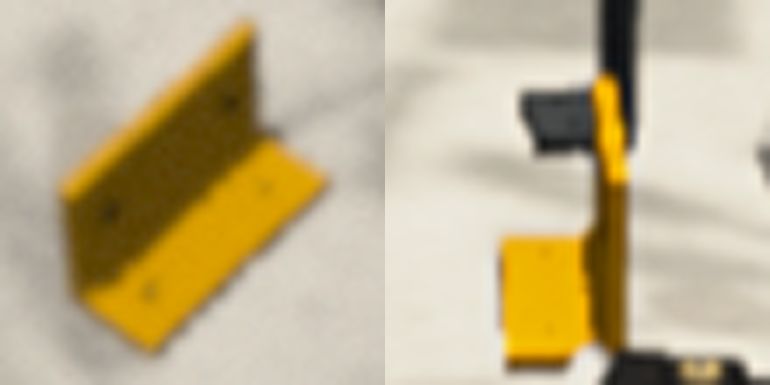

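The first crop shows the board, with the blue upright's top running from (400,55) to (447,288) and the toe edge at x≈177. The second shows the yellow top edge from (65,190) to (250,25), with the toe corners at (152,343) and (328,180).

Run:
```python
from h import *
f=lambda P,u0,v0,k:(np.array(P)+.5)/k-.5+[u0,v0]
pr=lambda s,X:print(s,np.round(X*1000).tolist())
pr("board",ray("side",f([(88,112),(460,95),(532,422),(72,450)],190,280,5),.018))
pr("blue toe",ray("side",f([(175,122),(180,367)],190,280,5),.026))
pr("blue up",ray("side",f([(390,55),(410,55),(457,285),(435,288)],190,280,5),.048))
pr("screws",ray("side",f([(197,142),(203,308)],190,280,5),.029))
pr("Y top",ray("scene",f([(65,190),(252,28)],232,215,7),.075))
pr("Y toe",ray("scene",f([(152,343),(328,180)],232,215,7),.008))
pr("Y heel-in",ray("scene",f([(80,292),(262,140)],232,215,7),.008))
p=imaging.camera_params("wrist");R=np.array(p["R"]);C=-R.T@p["t"];s=env.observe()
from scipy.spatial.transform import Rotation as Ro
T=Ro.from_euler("xyz",s["tcp_rot"]).as_matrix()
print("cam in tcp",T.T@(C-s["tcp_pos"]),"\n",np.round(T.T@R.T,3),"\nT",np.round(T,3))
```

```text
board [[420.0, -334.0, 18.0], [545.0, -313.0, 18.0], [569.0, -458.0, 18.0], [444.0, -479.0, 18.0]]
blue toe [[451.0, -347.0, 26.0], [470.0, -455.0, 26.0]]
blue up [[521.0, -334.0, 48.0], [528.0, -333.0, 48.0], [546.0, -440.0, 48.0], [540.0, -442.0, 48.0]]
screws [[461.0, -360.0, 29.0], [473.0, -434.0, 29.0]]
Y top [[448.0, 127.0, 75.0], [461.0, 22.0, 75.0]]
Y toe [[410.0, 120.0, 8.0], [423.0, 16.0, 8.0]]
Y heel-in [[447.0, 126.0, 8.0], [456.0, 22.0, 8.0]]
cam in tcp [ 6.85836137e-02 -1.54809559e-04 -1.63960580e-01] 
 [[-0.    -0.971 -0.237]
 [ 1.    -0.001  0.001]
 [-0.001 -0.237  0.971]] 
T [[ 0.933  0.361 -0.   ]
 [ 0.361 -0.933  0.001]
 [ 0.    -0.001 -1.   ]]
```

{"name": "play_rows", "arguments": {"steps": [[0.06,-0.06,-0.12,-0.1,1],[0.15,-0.16,-0.25,-0.21,1],[0.25,-0.27,-0.38,-0.32,1],[0.34,-0.37,-0.38,-0.43,1],[0.37,-0.4,-0.38,-0.54,1]]}}

```text
t: 0.78
tcp_pos: [0.2681, -0.3822, 0.3343]
tcp_rot: [3.14, 0.0, 1.225]
force: [0.3, -0.6, 0.1]
finger_gap: 1.0
grip_force: 0.0
```

{"name": "play_rows", "arguments": {"steps": [[0.18,0.01,0,-0.08,1],[0.38,0.01,0,-0.16,1],[0.57,0.02,0,-0.24,1],[0.77,0.03,0,-0.3,1],[0.96,0.04,0,-0.3,1]]}}

```text
t: 1.4
tcp_pos: [0.3788, -0.1165, 0.3334]
tcp_rot: [3.141, 0.0, 1.689]
force: [-0.1, -0.6, -0.9]
finger_gap: 1.0
grip_force: 0.0
```

{"name": "play_rows", "arguments": {"steps": [[0.15,0.08,0,0,1],[0.32,0.17,0,0,1],[0.48,0.26,0,0,1],[0.6,0.33,0,0,1],[0.6,0.33,0.15,0,1]]}}

```text
t: 2.02
tcp_pos: [0.459, 0.0747, 0.2901]
tcp_rot: [3.134, -0.0, 1.693]
force: [-0.2, -0.6, -0.6]
finger_gap: 0.997
grip_force: 0.0
```

{"name": "play_rows", "arguments": {"steps": [[0,0,0.1,0,1],[0,0,0.1,0,1],[0,0,0.1,0,1],[0,0,0.1,0,1],[0,0,0.1,0,1]]}}

```text
t: 2.65
tcp_pos: [0.4564, 0.0718, 0.2595]
tcp_rot: [3.139, 0.0, 1.688]
force: [0.4, -0.7, -0.0]
finger_gap: 0.996
grip_force: 0.0
```

Run:
```python
from h import *
p=imaging.camera_params("wrist"); im=imaging.grab_frame("wrist")
import pickle; pickle.dump((p,im,env.observe()),open("w1.pkl","wb"))
cv2.imwrite("pics/w1.png",im[:,:,::-1]); o=env.observe(); print(o["tcp_pos"],o["tcp_rot"])
```

```text
[0.45625546 0.07180035 0.25929825] [3.13990367e+00 2.74072116e-04 1.68791630e+00]
```

View pics/w1.png

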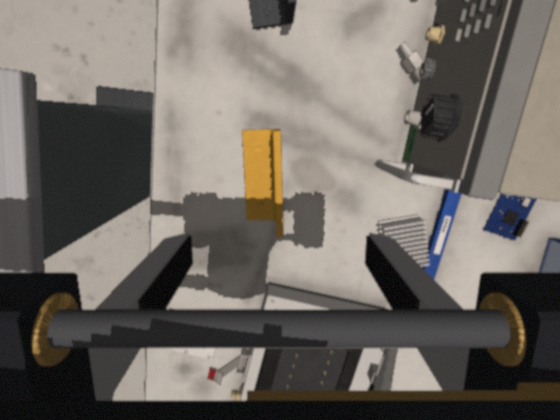

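The wrist view shows the yellow angle centred at about (263,180). Its top edge is at columns 274–284 over rows 130–236, and there is free room on both sides of it for the fingers.

Run:
```python
from h import *
import pickle; p,im,o=pickle.load(open("w1.pkl","rb"))
hsv=cv2.cvtColor(im,cv2.COLOR_RGB2HSV); m=((hsv[...,0]>12)&(hsv[...,0]<32)&(hsv[...,1]>170)&(hsv[...,2]>70))
m[:, :235]=0;m[:,295:]=0;m[:120]=0;m[242:]=0
rows=[r for r in range(120,242) if m[r].any()]; print(rows[0],rows[-1])
for r in rows[::15]:
    c=np.where(m[r])[0]; print(r,c[0],c[-1], im[r,266:288,0].tolist())
R=np.array([(r,np.where(m[r])[0][-1]+.5) for r in rows[5:-6]]); k=np.polyfit(R[:,0],R[:,1],1)
L=np.array([(r,np.where(m[r])[0][0]-.5) for r in rows[5:-25]]); kl=np.polyfit(L[:,0],L[:,1],1)
X=ray("w",[(np.polyval(k,rows[0]-.5),rows[0]-.5),(np.polyval(k,rows[-1]+.5),rows[-1]+.5)],.075,p)*1e3
d=X[0]-X[1]; print("outer top",X.round(1),np.linalg.norm(d),"mid",X.mean(0).round(1),"xaxis deg",np.degrees(np.arctan2(-d[0],d[1])))
X=ray("w",[(np.polyval(kl,140),140),(np.polyval(kl,205),205)],.008,p)*1e3
d=X[0]-X[1];print("toe",X.round(1),np.degrees(np.arctan2(-d[0],d[1])))
```

```text
131 235
131 247 278 [207, 205, 205, 195, 173, 152, 144, 152, 167, 174, 176, 178, 180, 179, 169, 161, 159, 161, 160, 159, 160, 159]
146 244 279 [205, 200, 189, 157, 115, 91, 104, 141, 184, 205, 207, 210, 210, 205, 185, 162, 164, 171, 171, 172, 171, 170]
161 245 279 [202, 201, 201, 183, 141, 102, 97, 124, 170, 196, 203, 207, 209, 206, 197, 185, 183, 187, 189, 186, 186, 181]
176 246 279 [201, 201, 195, 175, 133, 98, 90, 101, 141, 181, 199, 201, 203, 202, 198, 185, 172, 178, 181, 180, 182, 180]
191 247 280 [199, 201, 199, 195, 184, 157, 119, 97, 124, 168, 190, 199, 201, 202, 200, 188, 173, 170, 173, 173, 174, 174]
206 248 280 [93, 92, 94, 90, 93, 90, 87, 85, 84, 83, 91, 91, 91, 90, 91, 90, 85, 81, 77, 77, 81, 83]
221 277 280 [85, 84, 86, 84, 81, 84, 80, 79, 78, 82, 87, 90, 90, 92, 97, 122, 147, 154, 166, 178, 180, 179]
outer top [[450.8 129.3  75. ]
 [465.7  22.8  75. ]] 107.53613205777448 mid [458.3  76.1  75. ] xaxis deg 7.958839832513357
toe [[411.5 111.7   8. ]
 [423.   34.4   8. ]] 8.473457098338304
```

{"name": "play_rows", "arguments": {"steps": [[0.013,0,0.17,-0.014,1],[0.013,0,0.35,-0.014,1],[0.013,0,0.5,-0.014,1],[0.013,0,0.61,-0.014,1],[0.013,0,0.67,-0.014,1]]}}

```text
t: 3.32
tcp_pos: [0.4547, 0.0757, 0.056]
tcp_rot: [-3.14, -0.0, 1.71]
force: [0.2, -0.1, 0.7]
finger_gap: 0.999
grip_force: 0.0
```

{"name": "play_rows", "arguments": {"squeeze": 30, "steps": [[0,0,0,0,0.5],[0,0,0,0,0.3],[0,0,0,0,0],[0,0,0,0,0],[0,0,0,0,0]]}}

```text
t: 3.95
tcp_pos: [0.4556, 0.0758, 0.0579]
tcp_rot: [3.141, 0.0, 1.71]
force: [-0.5, 0.1, -0.4]
finger_gap: 0.505
grip_force: 0.0
```

{"name": "play_rows", "arguments": {"steps": [[0,0,0,0,0],[0,0,0,0,0],[0,0,0,0,0],[0,0,0,0,0],[0,0,0,0,0]]}}

```text
t: 4.58
tcp_pos: [0.4555, 0.0758, 0.0574]
tcp_rot: [3.141, 0.0, 1.71]
force: [0.2, -0.1, -1.0]
finger_gap: 0.082
grip_force: 30.0
```

{"name": "play_rows", "arguments": {"steps": [[0,0,0,0,0],[0,0,0,0,0],[0,0,0,0,0],[0,0,0,0,0],[0,0,0,0,0]]}}

```text
t: 5.2
tcp_pos: [0.4552, 0.0758, 0.0574]
tcp_rot: [-3.141, 0.0, 1.71]
force: [0.0, 0.4, -1.9]
finger_gap: 0.085
grip_force: 30.0
```

{"name": "play_rows", "arguments": {"steps": [[0,0,-0.15,0,0],[0,0,-0.34,0,0],[0,0,-0.54,0,0],[0,0,-0.74,0,0],[0,0,-0.93,0,0]]}}

```text
t: 5.82
tcp_pos: [0.4547, 0.0758, 0.3384]
tcp_rot: [3.141, 0.0, 1.71]
force: [1.4, -0.0, -2.4]
finger_gap: 0.081
grip_force: 30.0
```

{"name": "play_rows", "arguments": {"steps": [[0,0,-0.05,0,0],[0,0,-0.05,0,0],[0,0,-0.05,0,0],[0,0,-0.05,0,0],[0,0,-0.05,0,0]]}}

```text
t: 6.45
tcp_pos: [0.455, 0.0758, 0.3502]
tcp_rot: [-3.139, -0.0, 1.71]
force: [0.6, -0.5, -1.8]
finger_gap: 0.082
grip_force: 30.0
```

Run:
```python
from h import *
o=env.observe(); print(o["tcp_pos"],o["tcp_rot"],o["finger_gap"])
p=imaging.camera_params("wrist"); im=imaging.grab_frame("wrist")
cv2.imwrite("pics/w2.png",im[:,:,::-1])
```

```text
[0.45497667 0.07580891 0.35019866] [-3.13911362e+00 -2.27967753e-04  1.71023847e+00] 0.08182716637879794
```

View pics/w2.png

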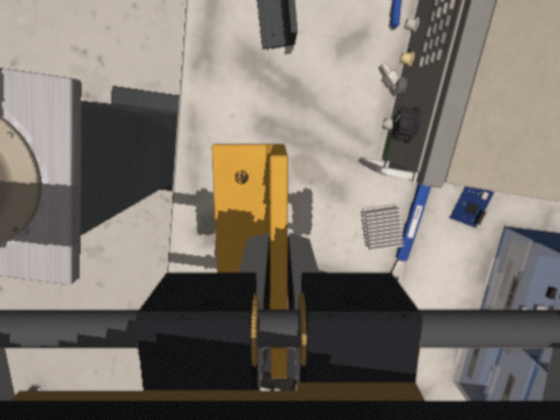

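The wrist view shows the yellow angle held square between the fingers, with its far end at row ~145 and its top edge at columns 270–287.

Run:
```python
from h import *
from scipy.spatial.transform import Rotation as Ro
o=env.observe();p=imaging.camera_params("wrist");T=Ro.from_euler("xyz",o["tcp_rot"]).as_matrix()
im=cv2.imread("pics/w2.png")[...,::-1]
print(im[138:152,278,0].tolist(),im[138:152,240,0].tolist(),im[160,262:296,0].tolist(),im[200,205:222,0].tolist(),im[160,205:222,0].tolist())
z=o["tcp_pos"][2]
f=lambda uv,h:print(((ray("w",uv,z-.0575+h,p)-o["tcp_pos"])@T*1e3).round(1).tolist())
f([(278,145),(270,160),(287,160),(269,220),(287.5,220)],.075)
f([(240,144.5),(212,160),(214.5,200)],.008)
```

```text
[173, 175, 178, 179, 172, 150, 123, 103, 99, 98, 99, 100, 97, 97] [207, 208, 208, 208, 200, 181, 174, 191, 209, 218, 218, 219, 219, 217] [217, 217, 211, 182, 139, 99, 99, 124, 167, 198, 215, 220, 220, 220, 219, 221, 220, 221, 220, 222, 223, 221, 220, 215, 200, 182, 176, 181, 183, 180, 176, 175, 172, 172] [96, 94, 95, 97, 98, 96, 98, 103, 126, 168, 198, 211, 213, 214, 216, 214, 215] [193, 194, 198, 200, 201, 200, 193, 185, 199, 213, 219, 218, 218, 218, 217, 216, 217]
[[58.2, -0.0, -17.5], [52.1, -3.4, -17.5], [52.1, 3.7, -17.5], [26.0, -4.0, -17.5], [26.0, 4.1, -17.5]]
[[53.8, -23.0, 49.5], [44.5, -40.3, 49.6], [19.5, -39.8, 49.6]]
```

{"name": "play_rows", "arguments": {"steps": [[-0.12,0,0,0,0],[-0.3,0,0,0,0],[-0.5,0,0,0,0],[-0.7,0,0,-0.01,0],[-0.9,0,0,-0.02,0]]}}

```text
t: 7.12
tcp_pos: [0.493, -0.1934, 0.3513]
tcp_rot: [3.141, -0.0, 1.742]
force: [1.3, 0.3, -1.5]
finger_gap: 0.085
grip_force: 30.0
```

{"name": "play_rows", "arguments": {"steps": [[-0.2,0,0,0,0],[-0.4,0,0,0,0],[-0.56,0,0,0,0],[-0.65,0,0,0,0],[-0.67,0,0,0,0]]}}

```text
t: 7.75
tcp_pos: [0.527, -0.3913, 0.3498]
tcp_rot: [-3.14, -0.002, 1.74]
force: [-0.6, -0.1, -2.4]
finger_gap: 0.086
grip_force: 30.0
```

{"name": "play_rows", "arguments": {"steps": [[0,0,0.1,0,0],[0,0,0.25,0,0],[0,0,0.4,0,0],[0,0,0.5,0,0],[0,0,0.5,0,0]]}}

```text
t: 8.38
tcp_pos: [0.5257, -0.387, 0.1991]
tcp_rot: [-3.138, -0.005, 1.743]
force: [0.1, 1.3, -2.3]
finger_gap: 0.082
grip_force: 30.0
```

Run:
```python
from h import *
import pickle
o=env.observe(); print(o["t"],o["tcp_pos"],o["tcp_rot"],o["finger_gap"])
p=imaging.camera_params("wrist"); im=imaging.grab_frame("wrist"); s=imaging.grab_frame("side")
pickle.dump((p,im,o,s),open("w3.pkl","wb"))
a=cv2.resize(s[220:400,180:330],None,fx=3,fy=3,interpolation=cv2.INTER_CUBIC)[:420]
b=im[:420,110:450]
cv2.imwrite("pics/w3.png",np.hstack([b,cv2.resize(s[240:380,190:320],(390,420),interpolation=cv2.INTER_CUBIC)])[:,:,::-1])
```

```text
8.375 [ 0.5257401  -0.38698198  0.19908877] [-3.13797324 -0.00537549  1.74271671] 0.08240987889160017
```

View pics/w3.png

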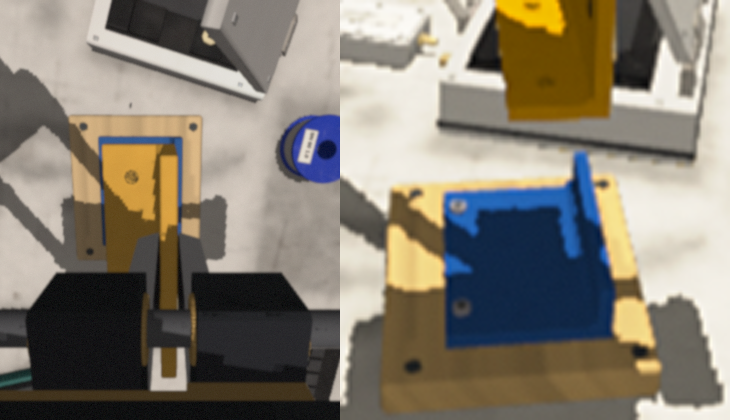

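In the wrist view the held yellow angle hangs over the board. The board's far corners are at full-image (180,116) and (313,115), and the blue far end is at row ~137 over columns 209–293. The side view shows the angle clear above the blue.

Run:
```python
import pickle,cv2,numpy as np
p,im,o,s=pickle.load(open("w3.pkl","rb"))
c=im[105:265,170:325]
cv2.imwrite("pics/w3c.png",cv2.resize(c,None,fx=3.7,fy=3.7,interpolation=cv2.INTER_CUBIC)[:,:,::-1])
```

```text
(no output)
```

View pics/w3c.png

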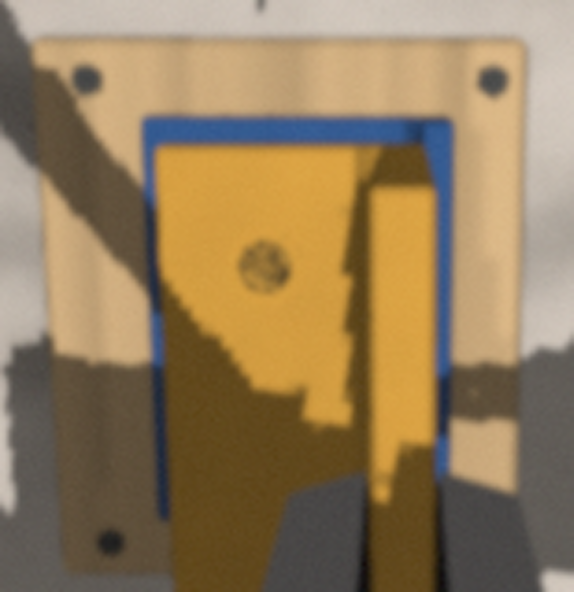

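The crop shows the blue far edge at y=117 from x=143 to x=452. The yellow flat-leg end is at y=146 and its top end at y=186. The board's far corners are at (35,40) and (525,38).

Run:
```python
from h import *
import pickle
from scipy.spatial.transform import Rotation as Ro
p,im,o,s=pickle.load(open("w3.pkl","rb"));T=Ro.from_euler("xyz",o["tcp_rot"]).as_matrix()
T=Ro.from_euler("xyz",[np.pi,0,o["tcp_rot"][2]]).as_matrix()
zb=o["tcp_pos"][2]-.0575
def f(s,P,z):
    X=ray("w",(np.array(P)+.5)/3.7-.5+[170,105],z,p); print(s,((X-o["tcp_pos"])@T*1e3).round(1)[:,:2].tolist(),"world",(X*1e3).round(1)[:,:2].tolist())
f("board far, left side low",[(35,40),(525,38),(60,520)],.018)
f("blue flat far, toe low",[(143,117),(162,500)],.026)
f("blue upright outer far, low",[(452,119),(442,460)],.048)
f("yel flat far",[(155,146),(172,560)],zb+.008)
f("yel top far,low",[(372,186),(434,186),(371,480),(437,440)],zb+.075)
```

```text
board far, left side low [[73.0, -95.5], [73.5, 31.1], [-58.1, -97.1]] world [[419.2, -331.4], [543.8, -309.3], [440.0, -460.8]]
blue flat far, toe low [[53.8, -66.9], [-49.3, -66.5]] world [[450.7, -345.4], [468.7, -447.0]]
blue upright outer far, low [[54.3, 11.4], [-30.9, 9.6]] world [[527.7, -331.6], [540.5, -415.8]]
yel flat far [[54.3, -40.4], [-17.6, -40.6]] world [[476.7, -340.4], [488.8, -411.2]]
yel top far,low [[54.1, -3.2], [54.1, 3.7], [19.3, -3.6], [24.3, 4.3]] world [[513.3, -334.3], [520.2, -333.1], [518.9, -368.6], [525.8, -362.3]]
```

{"name": "play_rows", "arguments": {"steps": [[0,-0.03,0,0,0],[0,-0.03,0.12,0,0],[0,-0.03,0.24,0,0],[0,-0.03,0.33,0,0],[0,-0.03,0.365,0,0]]}}

```text
t: 9.1
tcp_pos: [0.5176, -0.3911, 0.0918]
tcp_rot: [-3.141, -0.0, 1.741]
force: [0.2, 0.2, -2.2]
finger_gap: 0.085
grip_force: 30.0
```

{"name": "play_rows", "arguments": {"steps": [[0,0,0,0,0],[0,0,0,0,0],[0,0,0,0,0],[0,0,0,0,0],[0,0,0,0,0]]}}

```text
t: 9.72
tcp_pos: [0.5183, -0.3912, 0.0923]
tcp_rot: [3.141, 0.0, 1.742]
force: [0.1, 0.3, -3.5]
finger_gap: 0.084
grip_force: 30.0
```

Run:
```python
from h import *
import pickle
o=env.observe(); print(o["t"],o["tcp_pos"],o["tcp_rot"],o["force"])
p=imaging.camera_params("wrist"); im=imaging.grab_frame("wrist"); s=imaging.grab_frame("side")
pickle.dump((p,im,o,s),open("w4.pkl","wb"))
k=lambda c:cv2.resize(c,(400,480),interpolation=cv2.INTER_CUBIC)
cv2.imwrite("pics/w4.png",np.hstack([k(im[110:290,170:320]),k(s[265:385,200:300])])[:,:,::-1])
```

```text
9.725 [ 0.51831152 -0.39124258  0.09229218] [3.14129855e+00 4.74110064e-04 1.74169473e+00] [ 0.12539269  0.34638703 -3.49990782]
```

View pics/w4.png

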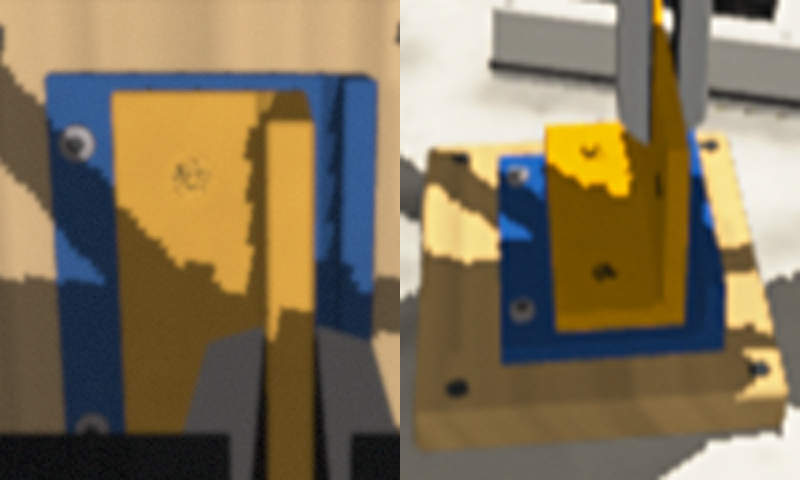

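On the left (wrist), the blue far edge is at y=74 and the yellow flat end at y=91. The screws are clear of the toe, and the gap to the blue upright is visible at x=315–340. On the right (side), the near ends are blue at y≈350 and yellow at y≈328.

Run:
```python
from h import *
import pickle
from scipy.spatial.transform import Rotation as Ro
p,im,o,s=pickle.load(open("w4.pkl","rb"))
T=Ro.from_euler("xyz",[np.pi,0,o["tcp_rot"][2]]).as_matrix()
zb=o["tcp_pos"][2]-.0575
def f(s,P,z,n="wrist"):
    X=ray(n,(np.array(P)+.5)*.375-.5+[170,110],z,p) if n=="wrist" else ray(n,(np.array(P)+.5)/4-.5+[200,265],z)
    print(s,((X-o["tcp_pos"])@T*1e3).round(1)[:,:2].tolist())
f("blue flat far, toe low",[(47,73),(67,420)],.026)
f("upright outer far, low",[(376,77),(374,240)],.048)
f("upright inner top far, low",[(343,77),(341,270)],.048)
f("screw",[(77,144)],.029)
f("yel flat far, toe low",[(111,91),(125,420)],zb+.008)
f("yel top far, outer low",[(267,121),(314,121),(314,320)],zb+.075)
f("S blue toe far/near",[(99,156),(104,351)],.026,"side")
f("S yel toe far/near",[(145,127),(156,320)],zb+.008,"side")
```

```text
blue flat far, toe low [[57.3, -58.7], [-33.1, -59.0]]
upright outer far, low [[57.5, 19.0], [20.9, 19.3]]
upright inner top far, low [[57.6, 11.8], [13.8, 11.9]]
screw [[40.5, -51.7]]
yel flat far, toe low [[54.2, -40.2], [-25.7, -40.4]]
yel top far, outer low [[54.1, -3.5], [54.1, 3.9], [21.6, 4.1]]
S blue toe far/near [[55.9, -58.7], [-52.9, -58.4]]
S yel toe far/near [[51.4, -39.8], [-57.5, -40.5]]
```

{"name": "play_rows", "arguments": {"steps": [[0.006,0,0,0,0],[0.012,0,0,0,0],[0.012,0,0.01,0,0],[0.012,0,0.018,0,0],[0.012,0,0.022,0,0]]}}

```text
t: 10.45
tcp_pos: [0.5175, -0.3875, 0.085]
tcp_rot: [-3.141, -0.0, 1.742]
force: [0.5, 0.4, -2.1]
finger_gap: 0.08
grip_force: 30.0
```

{"name": "play_rows", "arguments": {"steps": [[0,0,0.002,0,0],[0,0,0.004,0,0],[0,0,0.004,0,0],[0,0,0.004,0,0],[0,0,0.004,0,0]]}}

```text
t: 11.08
tcp_pos: [0.5176, -0.3877, 0.0843]
tcp_rot: [3.142, 0.0, 1.742]
force: [0.4, 0.9, -2.7]
finger_gap: 0.081
grip_force: 30.0
```

{"name": "play_rows", "arguments": {"steps": [[0,0,0.002,0,0],[0,0,0.004,0,0],[0,0,0.004,0,0],[0,0,0.004,0,0],[0,0,0.004,0,0]]}}

```text
t: 11.7
tcp_pos: [0.5176, -0.3877, 0.0834]
tcp_rot: [3.141, 0.0, 1.742]
force: [-0.4, 0.6, 2.3]
finger_gap: 0.081
grip_force: 30.0
```

{"name": "play_rows", "arguments": {"steps": [[0,0.006,0,0,0],[0,0.012,0,0,0],[0,0.018,0,0,0],[0,0.023,0,0,0],[0,0.023,0,0,0]]}}

```text
t: 12.32
tcp_pos: [0.5233, -0.387, 0.0834]
tcp_rot: [-3.139, 0.001, 1.742]
force: [-4.5, -0.1, 4.8]
finger_gap: 0.084
grip_force: 30.0
```

{"name": "play_rows", "arguments": {"steps": [[0,0.002,0,0,0],[0,0.004,0,0,0],[0,0.004,0,0,0],[0,0.004,0,0,0],[0,0.004,0,0,0]]}}

```text
t: 12.95
tcp_pos: [0.5244, -0.3868, 0.0834]
tcp_rot: [-3.139, 0.001, 1.742]
force: [-5.4, -0.4, 3.8]
finger_gap: 0.08
grip_force: 30.0
```

{"name": "play_rows", "arguments": {"steps": [[0,0.002,0,0,0],[0,0.004,0,0,0],[0,0.004,0,0,0],[0,0.004,0,0,0],[0,0.004,0,0,0]]}}

```text
t: 13.58
tcp_pos: [0.5253, -0.3867, 0.0834]
tcp_rot: [-3.139, 0.001, 1.742]
force: [-4.6, 0.4, 5.0]
finger_gap: 0.084
grip_force: 30.0
```

{"name": "play_rows", "arguments": {"steps": [[0,0.002,0,0,0],[0,0.004,0,0,0],[0,0.004,0,0,0],[0,0.004,0,0,0],[0,0.004,0,0,0]]}}

```text
t: 14.2
tcp_pos: [0.5254, -0.3866, 0.0834]
tcp_rot: [-3.137, 0.0, 1.742]
force: [-6.4, -0.8, 6.6]
finger_gap: 0.08
grip_force: 30.0
```

{"name": "play_rows", "arguments": {"steps": [[0,0.002,0,0,0],[0,0.004,0,0,0],[0,0.006,0,0,0],[0,0.006,0,0,0],[0,0.006,0,0,0]]}}

```text
t: 14.82
tcp_pos: [0.5256, -0.3866, 0.0834]
tcp_rot: [-3.134, 0.0, 1.743]
force: [-10.5, -2.5, 7.3]
finger_gap: 0.085
grip_force: 30.0
```

Run:
```python
from h import *
import pickle
o=env.observe(); print(o["t"],o["tcp_pos"],o["tcp_rot"],o["force"],o["moment"])
p=imaging.camera_params("wrist"); im=imaging.grab_frame("wrist"); s=imaging.grab_frame("side")
pickle.dump((p,im,o,s),open("w5.pkl","wb"))
k=lambda c:cv2.resize(c,(400,480),interpolation=cv2.INTER_CUBIC)
cv2.imwrite("pics/w5.png",np.hstack([k(im[110:290,170:320]),k(s[265:385,200:300])])[:,:,::-1])
```

```text
14.825 [ 0.52558701 -0.38662349  0.08336674] [-3.13355519e+00  1.68680762e-04  1.74256039e+00] [-10.49884409  -2.52473607   7.33714721] [-0.41657243  2.05216317 -0.08824997]
```

View pics/w5.png

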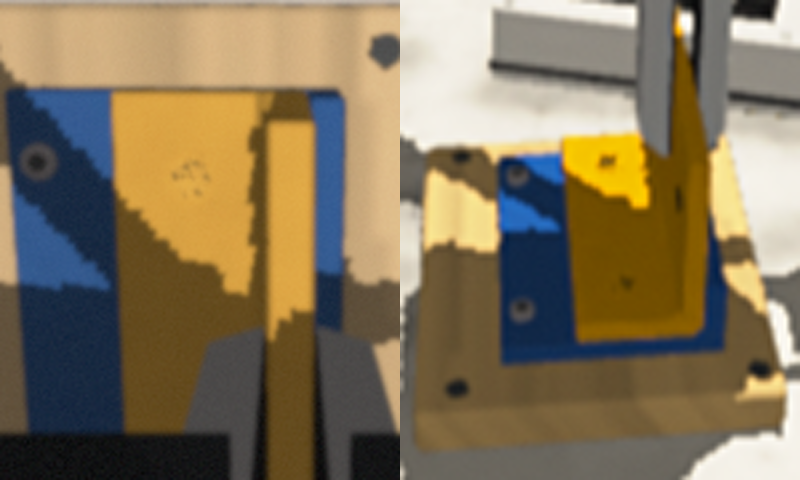

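The wrist view shows the yellow end at y≈91 against the blue end at y≈89, with the upright closed up to the blue one. The side view shows the near ends: yellow at y≈335, blue at y≈352.

Run:
```python
from h import *
import pickle
from scipy.spatial.transform import Rotation as Ro
p,im,o,s=pickle.load(open("w5.pkl","rb"))
T=Ro.from_euler("xyz",[np.pi,0,o["tcp_rot"][2]]).as_matrix()
zb=.026
def f(s,P,z,n="wrist"):
    X=ray(n,(np.array(P)+.5)*.375-.5+[170,110],z,p) if n=="wrist" else ray(n,(np.array(P)+.5)/4-.5+[200,265],z)
    print(s,((X-o["tcp_pos"])@T*1e3).round(1)[:,:2].tolist())
f("blue flat far, toe low",[(6,89),(28,420)],.026)
f("upright outer far, low",[(345,92),(342,270)],.048)
f("screw",[(38,160)],.029)
f("yel flat far, toe low",[(110,91),(124,420)],zb+.008)
f("yel top far, outer low",[(267,121),(314,121),(314,320)],zb+.075)
f("S blue toe far/near",[(99,156),(104,351)],.026,"side")
f("S yel toe far/near",[(162,137),(177,331)],zb+.008,"side")
# edge profiles, raw pixels
g=cv2.cvtColor(im,cv2.COLOR_RGB2HSV)
for c in (190,200,225,240,250): print(c,"H",g[138:152,c,0].tolist(),"V",g[138:152,c,2].tolist())
gs=cv2.cvtColor(s,cv2.COLOR_RGB2HSV)
for c in (232,250,260,265): print("side",c,"H",gs[340:362,c,0].tolist(),"V",gs[340:362,c,2].tolist())
for a in (2,0,-2): print(a,[proj("wrist",o["tcp_pos"]+T@np.array([x/1e3,y/1e3,0])+[0,0,z-o["tcp_pos"][2]],p).round(2).tolist()[0] for x,y,z in ((54+a,-20,.034),(54+a,-55,.026))])
```

```text
blue flat far, toe low [[54.1, -66.8], [-29.4, -67.3]]
upright outer far, low [[54.9, 11.5], [16.2, 11.4]]
screw [[37.8, -59.5]]
yel flat far, toe low [[54.2, -40.8], [-25.8, -41.1]]
yel top far, outer low [[54.1, -3.3], [54.1, 4.1], [21.6, 4.2]]
S blue toe far/near [[52.7, -66.6], [-56.2, -66.4]]
S yel toe far/near [[52.7, -40.6], [-57.3, -41.0]]
190 H [17, 17, 17, 17, 14, 117, 109, 108, 107, 107, 107, 107, 107, 108] V [198, 197, 196, 182, 145, 111, 129, 141, 146, 147, 148, 147, 148, 146]
200 H [18, 17, 18, 17, 15, 120, 109, 108, 107, 108, 107, 108, 108, 108] V [211, 209, 208, 196, 159, 113, 128, 139, 145, 147, 147, 147, 145, 147]
225 H [17, 17, 17, 18, 17, 17, 18, 19, 19, 19, 19, 19, 19, 19] V [197, 198, 196, 184, 153, 132, 162, 197, 216, 220, 220, 221, 221, 221]
240 H [17, 17, 18, 17, 17, 18, 18, 19, 19, 19, 19, 19, 19, 19] V [206, 204, 203, 190, 162, 138, 158, 195, 212, 219, 220, 220, 220, 221]
250 H [17, 17, 17, 17, 18, 18, 18, 19, 19, 19, 19, 19, 19, 19] V [216, 217, 216, 206, 172, 144, 161, 196, 216, 223, 224, 224, 224, 223]
side 232 H [112, 140, 0, 165, 115, 109, 108, 107, 10
[... 199 characters left out ...]
21, 19, 5, 108, 108, 108, 114, 19, 19, 19, 19, 19, 19, 18] V [113, 114, 114, 114, 116, 124, 136, 139, 137, 116, 68, 83, 85, 82, 70, 85, 97, 98, 97, 96, 97, 98]
side 260 H [20, 21, 21, 21, 21, 21, 21, 21, 20, 14, 114, 108, 108, 110, 16, 19, 19, 19, 19, 18, 19, 19] V [115, 114, 114, 113, 115, 125, 135, 139, 138, 108, 80, 86, 82, 76, 87, 111, 113, 112, 111, 112, 112, 110]
side 265 H [21, 21, 21, 21, 21, 20, 21, 21, 20, 13, 109, 107, 108, 118, 18, 19, 19, 19, 19, 18, 18, 18] V [114, 114, 114, 115, 119, 129, 137, 135, 121, 82, 83, 85, 82, 71, 98, 111, 113, 112, 112, 112, 112, 112]
2 [[245.46, 140.74], [190.62, 139.96]]
0 [[245.54, 144.11], [190.82, 143.21]]
-2 [[245.62, 147.47], [191.01, 146.45]]
```

{"name": "play_rows", "arguments": {"steps": [[0,0.003,0,0,0],[0,0.006,0,0,0],[0,0.008,0,0,0],[0,0.008,0,0,0],[0,0.008,0,0,0]]}}

```text
t: 15.55
tcp_pos: [0.5259, -0.3866, 0.0834]
tcp_rot: [-3.129, -0.0, 1.743]
force: [-14.0, -2.6, 9.6]
finger_gap: 0.083
grip_force: 30.0
```

{"name": "play_rows", "arguments": {"steps": [[0,-0.004,0,0,0],[0,-0.008,0,0,0],[0,-0.011,0,0,0],[0,-0.011,0,0,0],[0,-0.011,0,0,0]]}}

```text
t: 16.18
tcp_pos: [0.5256, -0.3866, 0.0834]
tcp_rot: [-3.135, 0.0, 1.742]
force: [-8.6, -1.7, 6.8]
finger_gap: 0.08
grip_force: 30.0
```

{"name": "play_rows", "arguments": {"steps": [[0,-0.003,0,0,0],[0,-0.006,0,0,0],[0,-0.009,0,0,0],[0,-0.009,0,0,0],[0,-0.009,0,0,0]]}}

```text
t: 16.8
tcp_pos: [0.5253, -0.3867, 0.0834]
tcp_rot: [-3.14, 0.001, 1.742]
force: [-5.1, -1.5, 5.1]
finger_gap: 0.083
grip_force: 30.0
```

{"name": "play_rows", "arguments": {"steps": [[0,-0.002,0,0,0],[0,-0.003,0,0,0],[0,-0.004,0,0,0],[0,-0.004,0,0,0],[0,-0.004,0,0,0]]}}

```text
t: 17.42
tcp_pos: [0.5251, -0.3867, 0.0834]
tcp_rot: [3.141, 0.001, 1.742]
force: [-3.6, -1.0, 4.3]
finger_gap: 0.086
grip_force: 30.0
```

{"name": "play_rows", "arguments": {"squeeze": 5, "steps": [[0,0,0,0,0],[0,0,0,0,0],[0,0,0,0,0.1],[0,0,0,0,0.2],[0,0,0,0,0.35]]}}

```text
t: 18.05
tcp_pos: [0.5254, -0.3861, 0.0825]
tcp_rot: [3.141, -0.0, 1.742]
force: [-0.4, 0.3, -0.5]
finger_gap: 0.27
grip_force: 0.0
```

{"name": "play_rows", "arguments": {"steps": [[0,0,0,0,0.4],[0,0,0,0,0.4],[0,0,0,0,0.4],[0,0,0,0,0.4],[0,0,0,0,0.4]]}}

```text
t: 18.68
tcp_pos: [0.525, -0.3864, 0.083]
tcp_rot: [3.141, 0.0, 1.742]
force: [0.6, -0.4, -0.2]
finger_gap: 0.399
grip_force: 0.0
```

{"name": "play_rows", "arguments": {"steps": [[0,0,-0.04,0,0.4],[0,0,-0.12,0,0.4],[0,0,-0.25,0,0.4],[0,0,-0.4,0,0.4],[0,0,-0.5,0,0.4]]}}

```text
t: 19.3
tcp_pos: [0.5255, -0.3868, 0.2365]
tcp_rot: [3.139, 0.003, 1.742]
force: [0.9, 0.5, -0.1]
finger_gap: 0.401
grip_force: 0.0
```

Run:
```python
from h import *
import pickle
o=env.observe(); print(o["t"],o["tcp_pos"],o["tcp_rot"],o["finger_gap"])
p=imaging.camera_params("wrist"); im=imaging.grab_frame("wrist"); s=imaging.grab_frame("side")
pickle.dump((p,im,o,s),open("w6.pkl","wb"))
k=lambda c:cv2.resize(c,(400,480),interpolation=cv2.INTER_CUBIC)
cv2.imwrite("pics/w6.png",np.hstack([k(im[110:290,190:340]),k(s[265:385,200:300])])[:,:,::-1])
```

```text
19.3 [ 0.52553088 -0.38682581  0.23652605] [3.13913322 0.00321338 1.74166276] 0.400695550688674
```

View pics/w6.png

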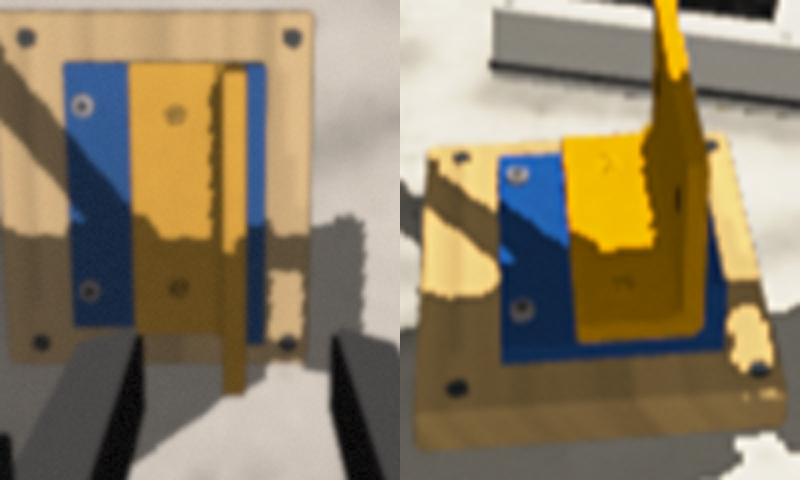

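The wrist view shows the yellow angle standing free in the blue one: far ends level at y≈62, near ends yellow y≈332 (8 mm higher) and blue y≈326. That makes 11 pictures viewed, one over the limit of 10, so I check the rest by numbers only.

Run:
```python
from h import *
import pickle
from scipy.spatial.transform import Rotation as Ro
p,im,o,s=pickle.load(open("w6.pkl","rb"))
T=Ro.from_euler("xyz",[np.pi,0,o["tcp_rot"][2]]).as_matrix()
def f(s,uv,z,n="wrist"):
    X=ray(n,uv,z,p if n=="wrist" else None); print(s,((X-o["tcp_pos"])@T*1e3).round(1)[:,:2].tolist())
c=lambda *P:(np.array(P)+.5)*.375-.5+[190,110]
f("blue flat far/near",c((64,62),(73,326)),.026)
f("upr outer far/near",c((267,64),(264,343)),.048)
f("yel toe far/near",c((128,62),(133,332)),.034)
f("yel top outer far/near",c((246,67),(245,394)),.101)
# subpixel edges: strongest gradient along columns (wrist) of hue-distance to wood
def edge(img,col,r0,r1,w=3):
    v=cv2.GaussianBlur(img,(0,0),.8)[r0:r1,col-w:col+w+1].astype(float).mean(1); g=np.linalg.norm(np.gradient(v,axis=0),axis=1)
    k=g.argmax(); k=min(max(k,1),len(g)-2); a,b,c=g[k-1:k+2]; return r0+k+.5*(a-c)/(a-2*b+c)
for lab,col,z in (("blue",226,.026),("yel",246,.034),("yel",258,.034),("yel",266,.034)):
    e=edge(im,col,126,142); n=edge(im,col,222,242); f(f"{lab}{col} rows {e:.2f} {n:.2f}",[(col,e),(col,n)],z)
```

```text
blue flat far/near [[53.9, -67.1], [-54.9, -68.2]]
upr outer far/near [[54.0, 11.9], [-54.8, 11.5]]
yel toe far/near [[54.2, -41.1], [-54.9, -42.1]]
yel top outer far/near [[55.4, 3.4], [-54.6, 3.3]]
blue226 rows 132.57 232.15 [[54.3, -54.2], [-55.2, -58.2]]
yel246 rows 133.57 234.69 [[53.6, -32.6], [-55.5, -35.0]]
yel258 rows 131.85 234.69 [[55.3, -20.3], [-55.5, -21.8]]
yel266 rows 131.82 234.78 [[55.3, -12.1], [-55.6, -13.0]]
```

```bash
python3 -c "
from rig import ticket
print(ticket.hand_in())"
```

```text
the job is handed in; nothing more can be done
None
```

The yellow angle is nested in the blue base angle, seated against its upright and with ends flush to about 0.5 mm as measured in the wrist picture; it was released and handed in at about 19 s of the 48 s, though I viewed 11 pictures, one over the limit of 10.

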